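Shift the welding positioner from second into third

ROBOT

A 7-joint arm with a two-finger parallel gripper is mounted at the origin on the work surface. World frame = base frame: x ahead of the robot, y to its left, z up, the work surface at z = 0. Lengths are in mm, angles in rad, forces in N, time in s.
With the tool pointing down it reaches from about 400 to 850 mm from the base axis. Payload 4.5 kg.
Tool frame: the origin (TCP) lies midway between the tips of the shut fingers; the grasp point (between the pads) lies 19 mm behind it; z points along the fingers, y is the direction in which the jaws open and shut (so a half turn about z gives the same grasp; the last joint's range is limited). The gripper opens to 88 mm and grips with 3 to 60 N. Pads are 18 mm wide; open, the fingers measure 123 mm over their backs; the gripper's body (75 mm by 187 mm) begins 45 mm behind the grasp point.
Start: joints at [1.225, 0.689, -0.195, 1.565, 0.157, 0.902, -0.215], TCP at [231.739, -580.474, 238.743] pointing down, gripper open.
Joint ranges: [-3.01, 3.01], [-0.46, 2.08], [-1.47, 1.51], [0.13, 2.56], [-1, 4.14], [0.04, 2.09], [-2.66, 2.66]. Speed limits (rad/s): [2.57, 2.57, 3.14, 3.14, 3.14, 3.14, 3.14].

INTERFACE

Orientations are given as a rotation vector (axis times angle).
In Python, from station import env, vision, ticket gives the robot as it stands.
- The arm moves only by the tool drive_tool, never from a script. Its arguments are lists of equal length, an entry for each row: "gripper": the opening, from -1 (shut) to 1 (fully open); "linear": the shift along the tool's x, y, z in cm, a list of three; "roll": the turn about the tool's z in degrees. In form: {"gripper": [gripper, ...], "linear": [[tx, ty, tz], ...], "roll": [roll, ...]}. A call has 1 to 5 rows; each row is the pose to reach, as a shift and turn from the pose commanded when the call began, along the tool's axes at that moment; what a row does not reach only later rows make up. A row lasts 1/8 s, in which the tool goes at most 62.5 mm and 10.7 degrees, less where a joint would pass 70% of its speed; a pose out of reach is approached as far as the arm can. A call with a gripper value outside its range is refused whole. The fingers move at their own pace and stop on an object; "squeeze" is the grip in N (left out, the last holds). Time passes only in rows, so rows that repeat a pose let the fingers close. It gives the time, the measured TCP pose, the force and the opening at its end, in the units of the state.
- env.get_obs(): the state, without advancing time (a new reading comes with each control period).
- vision.grab_frame(name): name is "scene" or "top" or "wrist"; returns a dict with "pixels" (480x640x3 uint8, red, green, blue), "fx", "fy", "cx", "cy" (pixels), "distortion" ([k1, k2, p1, p2, k3] as OpenCV has them; the pictures are not rectified), "camera_from_world" (4x4, takes a point from world to camera coordinates). Camera axes: x right, y down, z forward; pixel columns grow to the right and rows downward; lengths in mm; the calibration is good to about 2 mm. A picture is of the moment at which its call begins. There is no depth.
- ticket.close_job(): hands the job in, once; it reports no verdict.
The state is a dict: "clock": time; "joints": joint angles; "qd": joint speeds; "effort": joint torques, N m; "eef_pos": TCP position; "tcp_rot": TCP orientation; "force": force on the tool from outside, world axes, zero at the start; "ft_torque": the same for the moment, N m; "width": opening from 0.0 (shut) to 1.0 (fully open).
Only numpy, scipy, OpenCV 4.12 (cv2) and the standard library are available. Lean on these libraries where they do the work, as an engineer would, in place of code of your own. Each camera call takes 0.05 s, during which the arm holds its last target. There are 200 camera calls.

TASK

The welding positioner's gear lever stands in second, the near left slot of its H-shaped gate as seen from the robot: push it with your fingertips, without gripping the knob, forward to neutral, across to the right, then forward into third, the far right slot, until it is fully home. Do not run it into first or fourth on the way and do not force it. Leave the loose things as they lie and take your hand away at the end.

Things in the scene. Friction and masses are not known exactly. Their poses are not given: they have to be found in the camera images.
- positioner: Grey geared bench welding positioner, fixed on the table, place and yaw vary. Origin on the table right under the gate's centre; x points forward (far end of the gate, away from the robot), y left, z up. Gear case under the gate: top 125 mm high, x -100 to 100, y -100 to 120 mm; motor behind it, x to 250 mm, 145 mm high. Only lever and knob rise above 205 mm.
- turntable (a point): Centre of the top face of the positioner's round slotted steel turntable plate, 250 mm across, 201 mm above the table, 250 mm to the right of the gate. Not to be touched.
- gate_centre (a point): Centre of the H-shaped opening of the steel gate plate (122 x 104 mm) at its top face, 150 mm above the table; axes as the positioner's. Lanes along x at y = +16 mm (left: first far, second near) and y = -16 mm (right: third far, fourth near), 18 mm wide, ends at x = +-30.5 mm, joined only by the neutral channel along y at x = 0, 18 mm wide, between two round-nosed tongues 14 mm wide.
- pivot (a point): Pivot of the gear lever, inside the gear case, 90 mm under gate_centre (60 mm above the table). The steel rod is 12 mm thick: 3 mm of play each side in lanes and channel. The knob's centre is 205 mm up the rod.
- knob (a point): Centre of the black gear knob, 40 mm in diameter: upright round side from 20 mm below to 12 mm above this point, domed top 25 mm above it; about 260 mm above the table. z runs up the rod. In the positioner's frame it stands about x = 205 sin(shift_fore), y = -205 sin(shift_across) mm from the gate's centre: (+53, -37) mm when home in third.
- shift_fore (a joint): Fore-and-aft angle of the lever in rad: 0 neutral, positive forward (first, third), negative back (second, fourth). Stops at +0.26 and -0.26. Starts between -0.26 and -0.15, in second, the near left slot. No spring: friction, about 3 N at the knob, holds it where it is left. The neutral channel lets it play about 0.03 rad.
- shift_across (a joint): Sideways angle of the lever in rad: about -0.18 in the left lane, 0 in the middle, about +0.18 in the right lane (positive to the right). Stops at -0.21 and +0.21. No spring: friction, about 2.5 N at the knob, holds it.
- cube_plate: Bystander, to be left alone: 50 mm steel practice cube with drilled pips, loose on the turntable plate; origin at the centre of its underside
- paste_tin: Bystander, to be left alone: round pale tin with a white lid, 50 mm across, 42 mm high, standing loose on the gear case just left of the gate plate; origin at the centre of its underside
- chip_hammer: Bystander, to be left alone: chipping hammer 270 mm long, lying on the table left of the positioner, beyond the spanner
- magnet_square: Bystander, to be left alone: magnetic welding square, 80 x 80 x 15 mm, lying on the turntable plate
- cube_table: Bystander, to be left alone: second 50 mm steel practice cube, on the table left of the motor; origin at the centre of its underside
- spanner: Bystander, to be left alone: combination spanner 160 mm long, lying on the table close to the left side of the positioner
- angle_offcut: Bystander, to be left alone: 110 mm piece of 50 mm angle steel, on the table right of the motor

How it is judged:
By the outcome, as a careful person would: the job done as asked, in the order asked, and still so for the second after the job is handed in, with the robot touching nothing.
It also fails if it takes over 64 s, if anything falls off the work surface, if the arm or the gripper's body presses on something with over 40 N, if the wrist force passes 120 N, or if a joint passes its speed limit or range.

## Working session

There is one attempt and no reset: what is moved stays moved. The work goes in short steps, Python scripts to look and compute and a tool call to move; the robot and the scene stay as the last step left them, time stands still between calls to the robot, and variables do not carry over. Pictures are saved under pics/ and viewed, about 8 in all and at most 12, crops included, and the job is handed in when it is done.

Besides the shell and the picture viewer there is one more tool, called after "Call:" in YAML: its name, and indented under it one key for each argument. drive_tool: Moves the arm, as the interface text tells. Its arguments: {"type":"object","properties":{"gripper":{"type":"array"},"linear":{"type":"array"},"roll":{"type":"array"},"squeeze":{"type":"number"}},"required":["gripper","linear","roll"]}

```bash
mkdir -p pics
cat > h.py <<'E'
import numpy as np, cv2
from station import env, vision, ticket
def grab(n,f):
    d=vision.grab_frame(n); cv2.imwrite(f'pics/{f}.png',d['pixels'][:,:,::-1])
    d.pop('pixels'); import pickle; pickle.dump(d,open(f'{f}.pkl','wb')); return d
def K(d): return np.array([[d['fx'],0,d['cx']],[0,d['fy'],d['cy']],[0,0,1.]]),np.array(d['distortion'],float)
def ray(d,uv):
    k,D=K(d); p=cv2.undistortPoints(np.array([[uv]],float),k,D)[0,0]
    T=np.array(d['camera_from_world']); R=T[:3,:3]; return -R.T@T[:3,3], R.T@np.array([p[0],p[1],1])
def atz(d,uv,z):
    c,r=ray(d,uv); return c+r*(z-c[2])/r[2]
def tri(obs):
    A=np.zeros((3,3));b=np.zeros(3)
    for d,uv in obs:
        c,r=ray(d,uv); r/=np.linalg.norm(r); M=np.eye(3)-np.outer(r,r); A+=M;b+=M@c
    return np.linalg.solve(A,b)
def proj(d,P):
    k,D=K(d);T=np.array(d['camera_from_world']); return cv2.projectPoints(np.array(P,float).reshape(-1,3),cv2.Rodrigues(T[:3,:3])[0],T[:3,3],k,D)[0][:,0]
def load(f):
    import pickle; return pickle.load(open(f'{f}.pkl','rb'))
E
python3 - <<'E'
from h import *
for n in('scene','top'): 
    d=grab(n,n+'0'); print(n,ray(d,(320,240)))
o=env.get_obs();print(o)
E
```

```text
scene (array([1229.44173291, -243.24601443, 1024.32152493]), array([-0.552125  ,  0.28250923, -0.78470293]))
top (array([ 431.63344265,   54.73501832, 1416.2713213 ]), array([ 0.134391  ,  0.02562954, -0.9906213 ]))
{'clock': 0.1, 'joints': array([ 1.22480476,  0.68989115, -0.19454706,  1.56626144,  0.15731171,
        0.90250692, -0.21508876]), 'qd': array([ 0.00075206, -0.00259965,  0.0010889 , -0.00420665, -0.00083204,
        0.00129725,  0.00299669]), 'effort': array([-3.09538445e-03, -5.28499246e+01, -1.27156064e+00, -1.53837866e+01,
       -5.25684818e-02,  1.93291860e-03,  5.32654565e-05]), 'eef_pos': array([ 231.45764641, -579.93510892,  237.99081387]), 'tcp_rot': array([-3.08349656e+00, -5.92873421e-01,  6.75193480e-04]), 'force': array([-0.38840086, -0.60185102, -0.46108075]), 'ft_torque': array([-0.00335404, -0.03202788,  0.03919154]), 'width': 0.9992953732082013}
```

View pics/scene0.png

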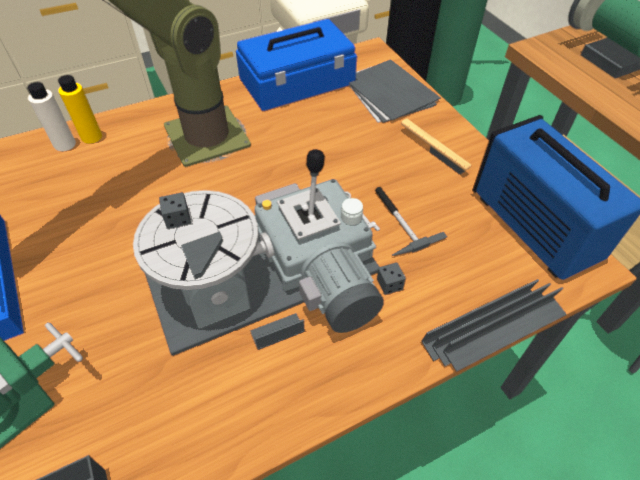

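View pics/top0.png

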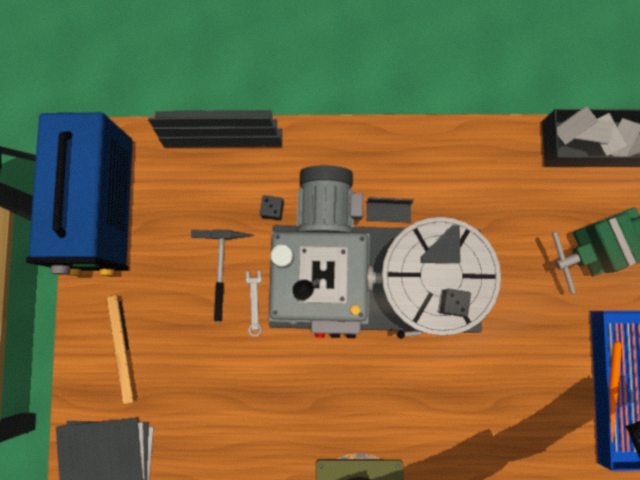

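The scene view shows the knob at about (316,160), the gate at (310,213) and the tin at (352,208). The top view shows the H at (323,275), the knob at (303,290) and the turntable at (442,275). Next I'll enlarge crops of both.

Run:
```python
import cv2,numpy as np
a=cv2.imread('pics/top0.png')[215:340,260:385]; b=cv2.imread('pics/scene0.png')[140:265,245:370]
f=lambda x:cv2.resize(x,(400,400),interpolation=cv2.INTER_CUBIC)
a=cv2.resize(a,(500,500),interpolation=cv2.INTER_CUBIC)
cv2.imwrite('pics/ct.png',a)
c=cv2.resize(b,(500,500),interpolation=cv2.INTER_CUBIC)
# auto knob outline
cv2.imwrite('pics/c0.png',cv2.resize(np.hstack([a,c]),(800,400)))
```

```text
(no output)
```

View pics/c0.png

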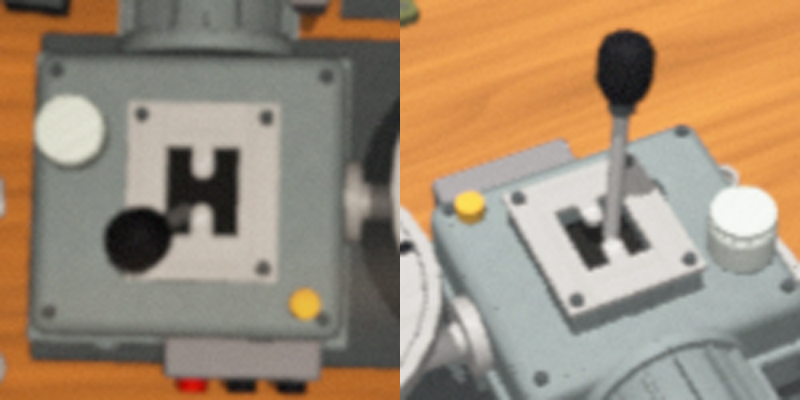

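```bash
cat > m.py <<'E'
from h import *
t=load('top0');s=load('scene0')
T=lambda u,v:(260+u/3.2,215+v/3.2)
S=lambda u,v:(245+(u-400)/3.2,140+v/3.2)
P=[atz(t,T(*p),150) for p in[(167,148),(239,149),(238,236),(166,234)]]
for p in P:print(p.round(1))
print('plate',[atz(t,T(*p),150).round(1) for p in[(127,102),(279,102),(278,283)]])
print('screws top',[atz(t,T(*p),150).round(1) for p in[(142,114),(266,117),(263,268)]])
print('screws scene',[atz(s,S(*p),150).round(1) for p in[(518,198),(629,160),(689,258),(577,300)]])
print('tt',atz(t,(442,275),201),'case',[atz(t,T(*p),125).round(1) for p in[(40,55),(350,60),(30,330),(340,335)]])
print('tin top',atz(t,T(69,129),167))
print('knob tri',tri([(t,T(138,240)),(s,S(626,68))]),'knob z260',atz(t,T(138,240),262),atz(s,S(626,68),262))
E
python3 m.py
```

```text
[556.3 104.6 150. ]
[555.6  55.2 150. ]
[496.   55.9 150. ]
[497.4 105.1 150. ]
plate [array([588.2, 132.3, 150. ]), array([588. ,  27.6, 150. ]), array([464.1,  28.8, 150. ])]
screws top [array([579.9, 121.9, 150. ]), array([577.7,  36.6, 150. ]), array([474.3,  39. , 150. ])]
screws scene [array([475.4,  43.5, 150. ]), array([477.1, 131.7, 150. ]), array([580.3, 126.9, 150. ]), array([579.5,  40.9, 150. ])]
tt [ 522.00584591 -169.88180042  201.        ] case [array([624.8, 195.5, 125. ]), array([620.8, -23. , 125. ]), array([432.2, 200.1, 125. ]), array([429. , -14.4, 125. ])]
tin top [567.67248848 170.55202679 167.        ]
knob tri [489.1315722  120.71306932 255.44919421] knob z260 [487.83562062 118.02336652 262.        ] [496.23294848 119.99571721 262.        ]
```

The gate centre comes out at about (526.5, 81) with yaw around -1°. The plate, turntable offset and case sizes all agree. The knob is at about (489,120), so the lever stands near -0.18 in the left lane. I'll raise the tool, roll it so its x lies along the positioner's x, and shut the fingers.

Call:
drive_tool:
  gripper: [-1,-1,-1,-1]
  linear:
    - [0,0,-5]
    - [0,0,-10]
    - [0,0,-10]
    - [0,0,-10]
  roll: [8,16,22.8,22.8]

```text
clock: 0.6
eef_pos: [231.7, -580.2, 338.7]
tcp_rot: [-3.141, 0.026, 0.001]
force: [0.3, -0.3, -0.3]
width: 0.571
```

Call:
drive_tool:
  gripper: [-1,-1,-1,-1,-1]
  linear:
    - [3,-5,0]
    - [6,-10,0]
    - [9,-15,0]
    - [12,-20,0]
    - [15,-25,0]
  roll: [0,0,0,0,0]

```text
clock: 1.23
eef_pos: [386.5, -331.1, 337.8]
tcp_rot: [-3.14, 0.024, 0.003]
force: [1.0, -0.1, 0.1]
width: 0.013
```

Call:
drive_tool:
  gripper: [-1,-1,-1,-1,-1]
  linear:
    - [2.5,-5,0]
    - [4,-10,0]
    - [4.5,-15,0]
    - [4.5,-20,0]
    - [4.5,-25,0]
  roll: [0,0,0,0,0]

```text
clock: 1.85
eef_pos: [435.0, -82.4, 337.8]
tcp_rot: [-3.141, 0.024, 0.003]
force: [1.0, 0.7, 1.1]
width: 0.006
```

Call:
drive_tool:
  gripper: [-1,-1,-1,-1,-1]
  linear:
    - [0,-5,0]
    - [0,-10,0]
    - [0,-15,0]
    - [0,-17.5,0]
    - [0,-17.5,0]
  roll: [0,0,0,0,0]

```text
clock: 2.48
eef_pos: [438.2, 92.6, 337.9]
tcp_rot: [-3.141, 0.018, 0.003]
force: [0.3, -1.3, -0.2]
width: 0.011
```

Call:
drive_tool:
  gripper: [-1,-1,-1,-1]
  linear:
    - [0,-2.6,0]
    - [0,-2.6,0]
    - [0,-2.6,5]
    - [0,-2.6,9.2]
  roll: [0,0,0,0]

```text
clock: 2.98
eef_pos: [439.4, 114.3, 245.5]
tcp_rot: [3.14, -0.031, 0.0]
force: [-0.2, 1.0, 0.1]
width: 0.008
```

Run:
```python
from h import *
d=grab('scene','s1');w=grab('wrist','w1');t=grab('top','t1')
o=env.get_obs();print(o['eef_pos'],o['tcp_rot'],proj(d,o['eef_pos']),proj(w,o['eef_pos']))
a=cv2.imread('pics/s1.png')[110:260,235:385];b=cv2.imread('pics/w1.png')
cv2.imwrite('pics/c1.png',np.hstack([cv2.resize(a,(360,360),interpolation=cv2.INTER_CUBIC),cv2.resize(b,(440,360))]))
```

```text
[438.17336458 114.48913319 245.54630639] [ 3.13858971 -0.03067102 -0.00737397] [[301.83866413 151.38907592]] [[325.2389799  305.50500072]]
```

View pics/c1.png

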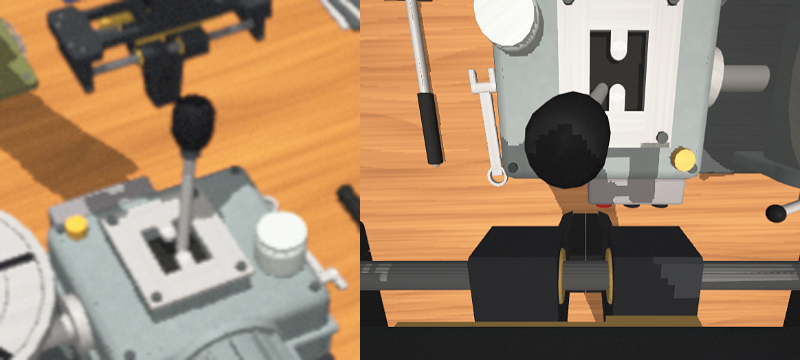

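The fingertips are about 20 mm behind the knob and a few mm to its right. Tip and knob are in wrist crop at (585,215) and (567,139).

Run:
```python
from h import *
w=load('w1');s=load('s1');t=load('t1')
print(atz(w,(301,185),268), env.get_obs()['eef_pos'])
S=(235+193/2.4,110+127/2.4)
print(S,tri([(w,(301,185)),(s,S)]),tri([(w,(301,185)),(t,(303.1,290))]))
# gate opening corners in wrist crop -> world z150
for p in [(591,31),(645,31),(641,110)]: print(atz(w,((p[0]-360)/.6875,p[1]/.75),150).round(1))
```

```text
[492.14026894 121.12329187 268.        ] [438.17336458 114.48913319 245.54630639]
(315.4166666666667, 162.91666666666669) [489.87992876 122.45720086 250.77741012] [488.83906374 120.89199579 244.55553111]
[558.8 105.7 150. ]
[558.   60.2 150. ]
[498.8  61.  150. ]
```

Call:
drive_tool:
  gripper: [-1,-1,-1,-1,-1]
  linear:
    - [0,-0.6,0]
    - [0.8,-0.6,0]
    - [1.4,-0.6,0]
    - [1.8,-0.6,0]
    - [2.2,-0.6,0]
  roll: [0,0,0,0,0]

```text
clock: 3.75
eef_pos: [461.3, 122.4, 246.8]
tcp_rot: [3.141, -0.029, -0.002]
force: [-2.1, -0.0, 1.7]
width: 0.001
```

Call:
drive_tool:
  gripper: [-1,-1,-1,-1,-1]
  linear:
    - [0.3,0,0]
    - [0.6,0,0]
    - [0.9,0,0]
    - [1.2,0,0]
    - [1.2,0,0]
  roll: [0,0,0,0,0]

```text
clock: 4.38
eef_pos: [473.8, 122.3, 246.7]
tcp_rot: [-3.141, 0.029, -0.0]
force: [-4.9, 0.6, 0.8]
width: 0.004
```

Call:
drive_tool:
  gripper: [-1,-1,-1,-1,-1]
  linear:
    - [0.4,0,0]
    - [0.8,0,0]
    - [1.2,0,0]
    - [1.6,0,0]
    - [1.6,0,0]
  roll: [0,0,0,0,0]

```text
clock: 5.0
eef_pos: [490.0, 121.9, 246.6]
tcp_rot: [-3.141, 0.029, -0.001]
force: [-1.8, 0.8, 0.2]
width: 0.006
```

Run:
```python
from h import *
w=grab('wrist','w2');t=grab('top','t2')
o=env.get_obs();print(o['eef_pos'],o['force'],proj(t,[526,119,260]))
b=cv2.imread('pics/w2.png');a=cv2.imread('pics/t2.png')[215:340,260:385]
cv2.imwrite('pics/c2.png',np.hstack([cv2.resize(a,(320,360),interpolation=cv2.INTER_CUBIC),cv2.resize(b,(480,360))]))
```

```text
[489.68336544 121.87631939 246.62544328] [-1.89516254  0.2160858   0.8506735 ] [[302.7960761  270.95480851]]
```

View pics/c2.png

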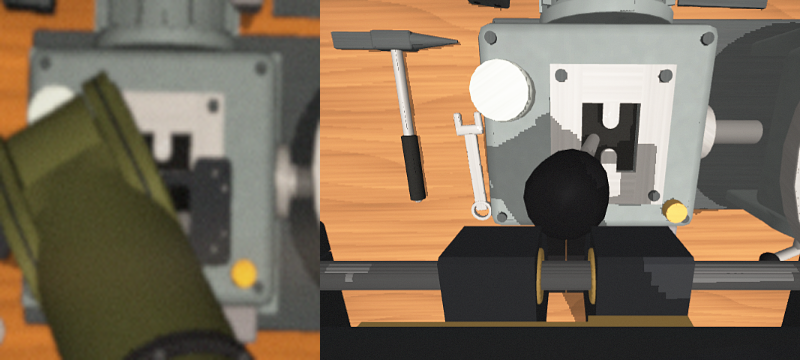

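Run:
```python
from h import *
w=load('w2');f=4/3
print('knob',atz(w,((566-320)*f,195*f),268),'knob left/right',atz(w,((524-320)*f,195*f),268),atz(w,((608-320)*f,195*f),268))
for p in [(583,103),(637,104),(635,172)]: print(atz(w,((p[0]-320)*f,p[1]*f),150).round(1))
k=(518,119.5)
print([((proj(w,[x,119,268])[0]*[.75,.75])+[320,0]).round(0) for x in(515,520,525)])
```

```text
knob [517.96779221 121.50852449 268.        ] knob left/right [518.34563902 141.53895692 268.        ] [517.59070456 101.47114041 268.        ]
[559.7 106.1 150. ]
[558.   60.2 150. ]
[498.4  58.9 150. ]
[array([571., 201.]), array([571., 191.]), array([571., 181.])]
```

Knob at about x=518 in the wrist view (measured 40 mm wide, as it should be). The gate centre reads 528.5 in the same camera, so about 9–10 mm remain to neutral.

Call:
drive_tool:
  gripper: [-1,-1,-1]
  linear:
    - [0.4,0,0]
    - [0.95,0,0]
    - [0.95,0,0]
  roll: [0,0,0]

```text
clock: 5.48
eef_pos: [499.6, 121.7, 246.7]
tcp_rot: [3.141, -0.029, 0.001]
force: [-2.6, 0.5, 2.4]
width: 0.006
```

Call:
drive_tool:
  gripper: [-1,-1,-1,-1,-1]
  linear:
    - [-2,0,0]
    - [-2,-3,0]
    - [-2,-6,0]
    - [0.5,-6,0]
    - [3,-6,0]
  roll: [0,0,0,0,0]

```text
clock: 6.1
eef_pos: [532.0, 181.7, 246.9]
tcp_rot: [-3.141, 0.027, -0.004]
force: [0.4, 0.3, 0.4]
width: 0.01
```

Run:
```python
from h import *
w=grab('wrist','w3')
o=env.get_obs();print(o['eef_pos'],o['tcp_rot'])
cv2.imwrite('pics/c3.png',cv2.imread('pics/w3.png'))
```

```text
[535.85923415 180.93835818 246.94492383] [-3.14042017  0.03172238 -0.01086749]
```

View pics/c3.png

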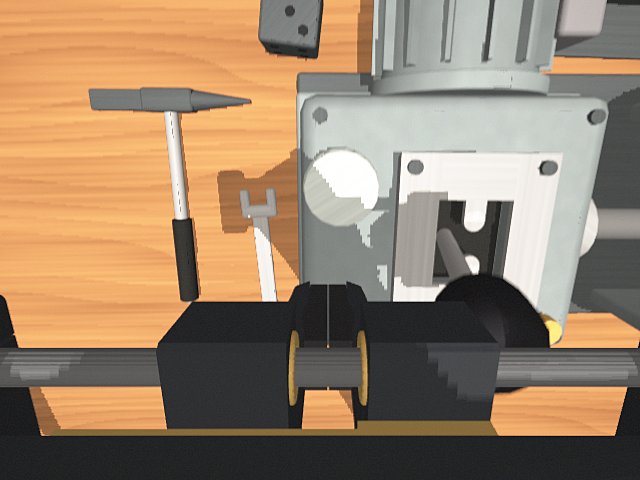

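Run:
```python
from h import *
w=load('w3')
print(env.get_obs()['eef_pos'])
for p in[(491,333),(432,333),(550,333),(491,275)]:print(atz(w,p,268).round(1))
print('H',[atz(w,p,150).round(1) for p in[(439,200),(513,201)]])
```

```text
[535.85923415 180.93835818 246.94492383]
[529.4 119.9 268. ]
[529.8 142.3 268. ]
[529.   97.5 268. ]
[553.  122.3 268. ]
H [array([560.6, 107.1, 150. ]), array([559.1,  57.6, 150. ])]
```

Call:
drive_tool:
  gripper: [-1,-1,-1,-1,-1]
  linear:
    - [0,0,0]
    - [0,1,0]
    - [0,2,0]
    - [0,2.5,0]
    - [0,3,0]
  roll: [0,0,0,0,0]

```text
clock: 6.78
eef_pos: [529.7, 152.3, 247.4]
tcp_rot: [-3.139, 0.027, -0.002]
force: [-0.2, 3.9, 3.3]
width: 0.002
```

Call:
drive_tool:
  gripper: [-1,-1,-1,-1,-1]
  linear:
    - [0,0.4,0]
    - [0,0.8,0]
    - [0,1.2,0]
    - [0,1.6,0]
    - [0,1.6,0]
  roll: [0,0,0,0,0]

```text
clock: 7.4
eef_pos: [529.3, 134.5, 246.6]
tcp_rot: [3.141, -0.03, -0.0]
force: [-0.1, 2.8, 2.0]
width: 0.004
```

Call:
drive_tool:
  gripper: [-1,-1,-1,-1,-1]
  linear:
    - [0,0.5,0]
    - [0,1,0]
    - [0,1.5,0]
    - [0,2,0]
    - [0,2,0]
  roll: [0,0,0,0,0]

```text
clock: 8.02
eef_pos: [528.8, 114.3, 246.6]
tcp_rot: [3.141, -0.03, -0.001]
force: [0.2, 1.7, 0.4]
width: 0.003
```

Call:
drive_tool:
  gripper: [-1,-1,-1,-1,-1]
  linear:
    - [0,0.5,0]
    - [0,1,0]
    - [0,1.5,0]
    - [0,1.9,0]
    - [0,1.9,0]
  roll: [0,0,0,0,0]

```text
clock: 8.65
eef_pos: [528.5, 95.6, 246.7]
tcp_rot: [3.141, -0.03, -0.0]
force: [0.4, 1.4, 2.2]
width: 0.004
```

Call:
drive_tool:
  gripper: [-1,-1,-1,-1]
  linear:
    - [0,0.4,0]
    - [0,0.8,0]
    - [0,1.2,0]
    - [0,1.2,0]
  roll: [0,0,0,0]

```text
clock: 9.15
eef_pos: [528.1, 83.5, 246.5]
tcp_rot: [3.141, -0.03, -0.001]
force: [0.1, 1.8, -1.3]
width: 0.002
```

Run:
```python
from h import *
w=grab('wrist','w4');s=grab('scene','s4')
o=env.get_obs();print(o['eef_pos'],o['force'])
a=cv2.imread('pics/s4.png')[110:260,235:385]
cv2.imwrite('pics/c4.png',np.hstack([cv2.resize(a,(320,360),interpolation=cv2.INTER_CUBIC),cv2.resize(cv2.imread('pics/w4.png'),(480,360))]))
```

```text
[528.18294628  83.88576952 246.57511761] [0.62377415 0.85588594 0.56764691]
```

View pics/c4.png

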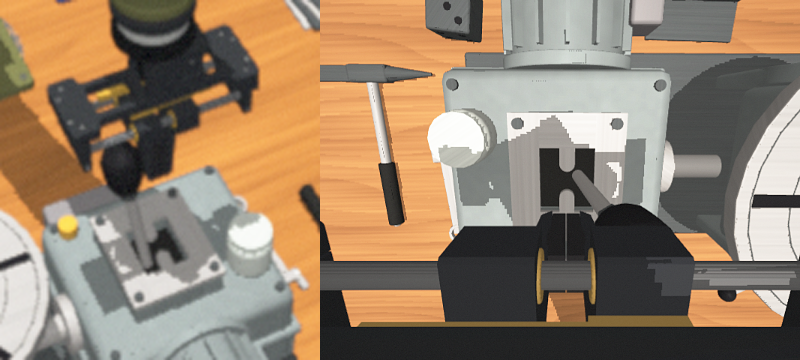

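Run:
```python
from h import *
w=load('w4');s=load('s4');f=4/3
for p in[(634,247),(677,245),(633,205)]:print(atz(w,((p[0]-320)*f,p[1]*f),268).round(1))
print('H',[atz(w,((p[0]-320)*f,p[1]*f),150).round(1) for p in[(541,148),(596,149),(596,206)]])
S=(235+124*150/320,110+170*150/360); print(S,atz(s,S,258),proj(s,[[528,45,258],[528,49,258]]))
```

```text
[527.9  49.4 268. ]
[528.6  27.8 268. ]
[550.5  51.  268. ]
H [array([560. , 104.9, 150. ]), array([558.2,  56.1, 150. ]), array([504.2,  55.5, 150. ])]
(293.125, 180.83333333333331) [524.67622321  53.38938892 258.        ] [[290.13149188 183.13211517]
 [291.88200298 182.52115869]]
```

The rod has crossed the channel. The knob is at about (528,48), against a right-lane centre at y≈44–45, so it needs 4 mm more. Then I'll back off and go round behind it.

Call:
drive_tool:
  gripper: [-1,-1,-1]
  linear:
    - [0,0.2,0]
    - [0,0.4,0]
    - [0,0.4,0]
  roll: [0,0,0]

```text
clock: 9.62
eef_pos: [528.2, 80.1, 246.7]
tcp_rot: [3.141, -0.029, -0.0]
force: [0.8, 2.2, -1.5]
width: 0.006
```

Call:
drive_tool:
  gripper: [-1,-1,-1,-1,-1]
  linear:
    - [0,-1.5,0]
    - [-3,-1.5,0]
    - [-5.5,-1.5,0]
    - [-5.5,1,0]
    - [-5.5,3.5,0]
  roll: [0,0,0,0,0]

```text
clock: 10.25
eef_pos: [472.6, 46.7, 247.0]
tcp_rot: [3.141, -0.025, 0.001]
force: [1.0, -1.4, 0.0]
width: 0.01
```

Call:
drive_tool:
  gripper: [-1,-1,-1,-1,-1]
  linear:
    - [0,0,0]
    - [0.8,0,0]
    - [1.6,0,0]
    - [2.1,0,0]
    - [2.5,0,0]
  roll: [0,0,0,0,0]

```text
clock: 10.88
eef_pos: [497.7, 46.2, 246.5]
tcp_rot: [-3.141, 0.028, 0.001]
force: [-2.9, 1.3, 1.3]
width: 0.006
```

Call:
drive_tool:
  gripper: [-1,-1,-1,-1,-1]
  linear:
    - [0.4,0,0]
    - [0.8,0,0]
    - [1.2,0,0]
    - [1.6,0,0]
    - [1.6,0,0]
  roll: [0,0,0,0,0]

```text
clock: 11.5
eef_pos: [514.1, 45.6, 246.7]
tcp_rot: [-3.141, 0.029, -0.001]
force: [-3.3, 1.0, 1.7]
width: 0.007
```

Call:
drive_tool:
  gripper: [-1,-1,-1,-1,-1]
  linear:
    - [0.4,0,0]
    - [0.8,0,0]
    - [1.2,0,0]
    - [1.6,0,0]
    - [1.6,0,0]
  roll: [0,0,0,0,0]

```text
clock: 12.12
eef_pos: [530.0, 45.3, 246.6]
tcp_rot: [-3.141, 0.029, -0.001]
force: [-1.9, 0.6, 1.1]
width: 0.006
```

Call:
drive_tool:
  gripper: [-1,-1,-1,-1,-1]
  linear:
    - [0.3,0,0]
    - [0.6,0,0]
    - [0.9,0,0]
    - [1.2,0,0]
    - [1.2,0,0]
  roll: [0,0,0,0,0]

```text
clock: 12.75
eef_pos: [541.8, 45.0, 246.6]
tcp_rot: [3.141, -0.029, 0.0]
force: [-2.3, 1.1, -1.7]
width: 0.007
```

Moving freely at about 3 N. I'll use small steps now and watch for the force rise at the stop.

Call:
drive_tool:
  gripper: [-1,-1,-1]
  linear:
    - [0.2,0,0]
    - [0.4,0,0]
    - [0.4,0,0]
  roll: [0,0,0]

```text
clock: 13.12
eef_pos: [545.9, 44.9, 246.7]
tcp_rot: [-3.141, 0.029, -0.001]
force: [-2.0, 0.7, -0.6]
width: 0.004
```

Call:
drive_tool:
  gripper: [-1,-1,-1]
  linear:
    - [0.2,0,0]
    - [0.3,0,0]
    - [0.3,0,0]
  roll: [0,0,0]

```text
clock: 13.5
eef_pos: [548.8, 44.9, 246.7]
tcp_rot: [-3.141, 0.029, -0.0]
force: [-2.5, 0.9, -1.1]
width: 0.005
```

Call:
drive_tool:
  gripper: [-1,-1]
  linear:
    - [0.2,0,0]
    - [0.2,0,0]
  roll: [0,0]

```text
clock: 13.75
eef_pos: [550.9, 44.9, 246.7]
tcp_rot: [-3.141, 0.028, -0.001]
force: [-1.8, 0.2, -0.7]
width: 0.008
```

Call:
drive_tool:
  gripper: [-1,-1]
  linear:
    - [0.2,0,0]
    - [0.2,0,0]
  roll: [0,0]

```text
clock: 14.0
eef_pos: [552.5, 44.8, 246.6]
tcp_rot: [3.141, -0.029, -0.001]
force: [-2.6, 1.0, -1.8]
width: 0.006
```

Call:
drive_tool:
  gripper: [-1,-1]
  linear:
    - [0.2,0,0]
    - [0.2,0,0]
  roll: [0,0]

```text
clock: 14.25
eef_pos: [554.2, 44.8, 246.4]
tcp_rot: [3.141, -0.028, -0.002]
force: [-3.9, 2.3, -0.7]
width: 0.004
```

Call:
drive_tool:
  gripper: [-1,-1]
  linear:
    - [0.1,0,0]
    - [0.1,0,0]
  roll: [0,0]

```text
clock: 14.5
eef_pos: [555.0, 44.8, 246.4]
tcp_rot: [3.141, -0.028, -0.002]
force: [-5.5, 2.1, -1.2]
width: 0.002
```

Call:
drive_tool:
  gripper: [-1,-1]
  linear:
    - [0.1,0,0]
    - [0.1,0,0]
  roll: [0,0]

```text
clock: 14.75
eef_pos: [555.7, 44.8, 246.3]
tcp_rot: [3.141, -0.028, -0.003]
force: [-6.2, 2.0, -1.4]
width: 0.009
```

Call:
drive_tool:
  gripper: [-1,-1]
  linear:
    - [0.1,0,0]
    - [0.1,0,0]
  roll: [0,0]

```text
clock: 15.0
eef_pos: [556.4, 44.7, 246.2]
tcp_rot: [3.141, -0.028, -0.004]
force: [-5.7, 2.2, -1.5]
width: 0.007
```

The force is up and the tool lags behind its command, so this looks like the stop. I'll back off and check.

Call:
drive_tool:
  gripper: [-1,-1,-1,-1,-1]
  linear:
    - [-3,0,0]
    - [-7,0,0]
    - [-11,0,0]
    - [-11,0,-5]
    - [-11,0,-5]
  roll: [0,0,0,0,0]

```text
clock: 15.62
eef_pos: [451.9, 47.1, 300.4]
tcp_rot: [-3.14, 0.03, -0.02]
force: [1.1, -0.1, -0.4]
width: 0.002
```

Run:
```python
from h import *
w=grab('wrist','w5');s=grab('scene','s5');t=grab('top','t5')
o=env.get_obs();print(o['eef_pos'],o['force'])
a=cv2.imread('pics/s5.png')[110:260,235:385]
cv2.imwrite('pics/c5.png',np.hstack([cv2.resize(a,(360,360),interpolation=cv2.INTER_CUBIC),cv2.resize(cv2.imread('pics/w5.png'),(440,360))]))
```

```text
[449.12779038  46.51943377 296.96040399] [-0.549074    0.55689951 -0.91666673]
```

View pics/c5.png

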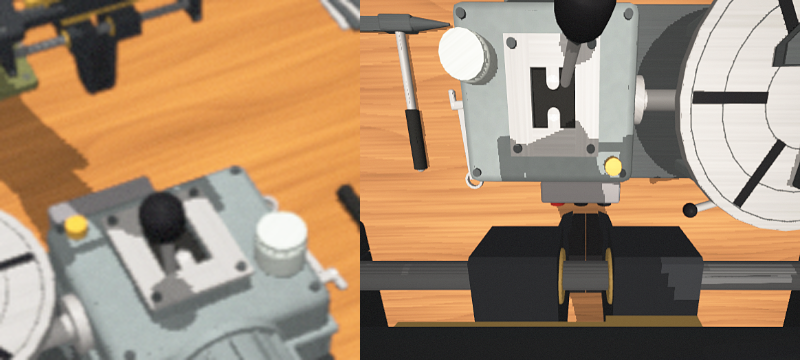

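Run:
```python
from h import *
w=load('w5');s=load('s5');t=load('t5')
W=lambda u,v:((u-360)/.6875,v/.75)
print('H',[atz(w,W(*p),150).round(1) for p in[(531,67),(531,128),(574,128)]])
print('knob w',atz(w,W(585,10),262), 'bottom',atz(w,W(585,44),250))
print('scene',atz(s,(302.5,200.4),258),'tri',tri([(s,(302.5,200.4)),(w,W(585,10))]))
print(proj(s,[[582,44,258],[575,44,258]]),proj(t,[[582,44,258]]))
im=cv2.imread('pics/t5.png'); a=cv2.resize(im[215:340,260:385],(400,400),interpolation=cv2.INTER_CUBIC); b=cv2.resize(cv2.imread('pics/s5.png')[150:250,260:360],(400,400),interpolation=cv2.INTER_CUBIC)
cv2.imwrite('pics/c6.png',np.hstack([a,b]))
```

```text
H [array([559.6, 105. , 150. ]), array([499.1, 109.6, 150. ]), array([498.2,  59.7, 150. ])]
knob w [575.815149   45.1875608 262.       ] bottom [559.69480876  45.51822487 250.        ]
scene [583.40352821  46.96417324 258.        ] tri [579.03947032  46.9068022  253.35155931]
[[300.87453995 200.42319584]
 [299.3894617  198.14687982]] [[340.17714488 243.29375229]]
```

View pics/c6.png

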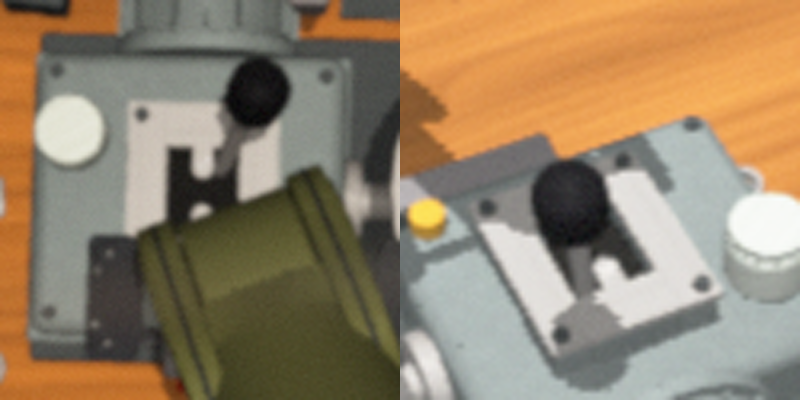

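The top view puts the knob at (340.0,243.4), and fully home in third projects to (340.2,243.3). The scene view agrees. The stop force was soft, so I'll press once more, lightly, to be sure it's home.

Call:
drive_tool:
  gripper: [-1,-1,-1,-1,-1]
  linear:
    - [0,0,5]
    - [4,0,5]
    - [8,0,5]
    - [10,0,5]
    - [10.4,0,5]
  roll: [0,0,0,0,0]

```text
clock: 16.4
eef_pos: [551.9, 44.5, 245.2]
tcp_rot: [3.141, -0.03, -0.004]
force: [-2.4, -0.1, 0.3]
width: 0.006
```

Call:
drive_tool:
  gripper: [-1,-1,-1]
  linear:
    - [0.2,0,0]
    - [0.5,0,0]
    - [0.5,0,0]
  roll: [0,0,0]

```text
clock: 16.77
eef_pos: [554.6, 44.6, 246.0]
tcp_rot: [3.141, -0.028, -0.006]
force: [-5.5, 1.6, -2.2]
width: 0.007
```

Call:
drive_tool:
  gripper: [-1,-1,-1]
  linear:
    - [0.2,0,0]
    - [0.2,0,0]
    - [0.2,0,0]
  roll: [0,0,0]

```text
clock: 17.15
eef_pos: [556.3, 44.6, 246.0]
tcp_rot: [3.141, -0.028, -0.007]
force: [-6.5, 0.2, -2.8]
width: 0.003
```

Call:
drive_tool:
  gripper: [-1,-1,-1]
  linear:
    - [0.2,0,0]
    - [0.2,0,0]
    - [0.2,0,0]
  roll: [0,0,0]

```text
clock: 17.52
eef_pos: [557.7, 44.6, 245.8]
tcp_rot: [3.141, -0.027, -0.009]
force: [-6.6, 0.9, -2.1]
width: 0.003
```

The contact point (about 552) and the force rise repeated, so the lever is on its end stop. I'll retract straight back, then up, and make a final check.

Call:
drive_tool:
  gripper: [-1,-1,-1,-1,-1]
  linear:
    - [-3,0,0]
    - [-7,0,0]
    - [-11,0,0]
    - [-13,0,-5]
    - [-13,0,-10]
  roll: [0,0,0,0,0]

```text
clock: 18.15
eef_pos: [430.1, 47.2, 348.6]
tcp_rot: [-3.141, 0.027, -0.004]
force: [1.9, -0.6, 0.1]
width: 0.006
```

Call:
drive_tool:
  gripper: [-1,-1,-1,-1,-1]
  linear:
    - [0,5,-1]
    - [0,11,-2]
    - [0,17,-2]
    - [0,23,-2]
    - [0,28,-2]
  roll: [0,0,0,0,0]

```text
clock: 18.77
eef_pos: [426.5, -236.2, 367.9]
tcp_rot: [3.138, -0.031, 0.008]
force: [1.3, 0.2, 0.8]
width: 0.002
```

Call:
drive_tool:
  gripper: [-1,-1,-1]
  linear:
    - [0,0,0]
    - [0,0,0]
    - [0,0,0]
  roll: [0,0,0]

```text
clock: 19.15
eef_pos: [426.3, -231.4, 367.1]
tcp_rot: [-3.141, 0.024, -0.002]
force: [-0.6, -0.5, -0.5]
width: 0.009
```

Run:
```python
from h import *
s=grab('scene','s6');t=grab('top','t6')
o=env.get_obs();print(o['eef_pos'],o['force'],abs(o['qd']).max())
a=cv2.resize(cv2.imread('pics/t6.png')[215:340,260:385],(400,400),interpolation=cv2.INTER_CUBIC); b=cv2.resize(cv2.imread('pics/s6.png')[130:330,130:430],(400,400))
cv2.imwrite('pics/c7.png',np.hstack([a,b]))
```

```text
[ 426.09391677 -231.64698706  367.0087065 ] [ 0.37472053  0.07656477 -0.30662844] 0.007249004433701361
```

View pics/c7.png

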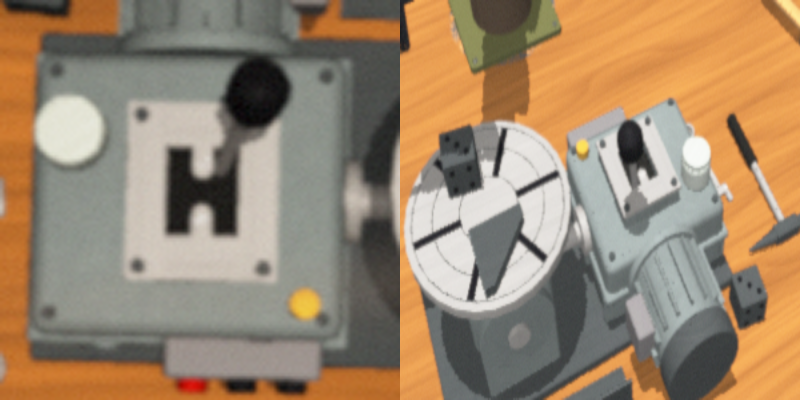

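```bash
python3 -c "
from h import *
ticket.close_job()"
```

```text
the job is handed in; nothing more can be done
```

The lever is in third, pushed up against its end stop, and I have handed the job in at about 19 s of the 64 s allowed. I pushed it with shut fingertips: forward to neutral, across to the right, then forward into third.

- **Position:** in the last top view the knob sits at about (340, 243) px. Fully home in third projects to (340.2, 243.3).
- **Disagreement:** combining the scene and wrist views put the knob about 3 mm shorter. The knob was partly out of the wrist picture, so I trusted that less.
- **End stop:** pushing took about 2–5 N on the way and rose to about 6.5 N at the end. That rise was soft rather than sharp. A second light press met contact at the same place, and the knob did not move.
- **First and fourth:** the rod crossed within about 2 mm of neutral and did not enter either slot.
- **Loose things:** the tin, both cubes, the square and the hammer look unmoved in the last pictures. The spanner and angle offcut were not fully in view in that last check.
- **Hand:** it is well clear of everything, at rest, with no force on it.

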